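Find and hold in the tripped cut-out of a sole heater

TASK

One of the two thermal cut-outs of the sole heater has tripped. Take the blunt pin punch out of the tool rack (straight plain haft; not one of the awls with shaped hafts) and feel gently with it down the two round holes in the small screwed-on plate on top of the heater for the reset button that has popped up: it stands higher than the other and gives under a light push, while the other one sits deep and is solid. Push the popped button fully home without forcing it and finish like that, still gripping the punch and holding the button in so that it can latch, with everything else on the bench left where it is.

Things in the scene. Friction and masses are not known exactly. Their poses are not given: they have to be found in the camera images.
- punch_mid (a point): The blunt pin punch, standing upright in the rack with its pin through the board. Straight round wooden haft 24 mm across and 80 mm tall with a brass ferrule at its foot and a flat steel cap, then a 6 mm round steel pin, 65 mm long, with a flat end; 70 g or so. This point is the middle of the haft, on its axis: 40 mm above the haft's foot (which rests on the rack board) and 105 mm above the end of the pin. z points up along the haft.
- punch_tip (a point): The flat end of the punch's pin, on its axis, 105 mm below punch_mid.
- rack: Wooden tool rack fixed to the bench: a drilled board 75 x 270 mm on two cheeks, its top 85 mm above the bench; origin under its centre, y along the row of four 13 mm holes 65 mm apart. The punch and three other hafted tools (hafts up to 73 mm tall) stand in it, in any order.
- heater: Bench-top sole heater, fixed: grey sheet-steel case 300 mm (x, depth) x 380 mm (y) x 200 mm, origin under its centre; its open bay and control face look to its -x. On top, near its +y end, a 140 x 86 mm aluminium plate, 4 mm thick, is screwed on; its upper face is 204 mm above the bench and has two round holes, 16 mm across, 60 mm apart along the heater's x.
- hole_a (a point): Centre of the mouth of one access hole (the one towards the heater's front), level with the plate's upper face, 204 mm above the bench. A cut-out lies straight below, its round button 14 mm across, centred under the hole: the tripped one's button top is 20 mm below the plate's upper face and moves straight down 6 mm to its stop (about 3 N to start it, 7 N at the stop); the other one's is 26 mm below and does not move. Which is under which hole is not known.
- hole_b (a point): The same for the other access hole (towards the heater's back).
- reset_button (a joint): Travel of the tripped cut-out's button: 0 popped up, 0.006 m fully home; it springs back when let go.
- awl: sharp awl in the rack, bulbous pear-shaped wooden haft: not for this job; leave it where it is.
- fid: thick tapered fid in the rack, mushroom-topped wooden haft: not for this job; leave it where it is.
- burnisher: burnishing tool in the rack, waisted wooden haft: not for this job; leave it where it is.
- hammer: cobbler's hammer lying on the bench, 240 mm long; leave it where it is.
- glue_tin: closed steel tin, 84 mm across, 95 mm tall; leave it where it is.
- tack_jar: small open glass jar of tacks, 72 mm across, 60 mm tall; leave it where it is.
- shoe: black lace-up shoe, 285 mm long, 105 mm tall; leave it where it is.
- last: wooden shoe last, 270 mm long, 90 mm tall; leave it where it is.
Mind the look-alikes: they are no part of the job. What is shaped like the part that bears punch_mid but turquoise is not meant.

How it is judged:
By the outcome, as a careful person would: the job done as asked, in the order asked, and still so for the second after the job is handed in, while the arm keeps its last pose, push and grip.
It also fails if it takes over 48 s, if anything falls off the work surface, if the arm or the gripper's body presses on something with over 40 N, if the wrist force passes 120 N, or if a joint passes its speed limit or range.

ROBOT

A 6-joint arm with a two-finger parallel gripper is mounted at the origin on the work surface. World frame = base frame: x ahead of the robot, y to its left, z up, the work surface at z = 0. Lengths are in m, angles in rad, forces in N, time in s.
With the tool pointing down it reaches from about 0.35 to 0.975 m from the base axis. Payload 7.1 kg.
Tool frame: the origin (TCP) lies at the very end of the fingers, on their centre line; the grasp point (between the pads) lies 19 mm behind it; z points along the fingers, y is the direction in which the jaws open and shut (so a half turn about z gives the same grasp; the last joint's range is limited). The gripper opens to 88 mm and grips with 3 to 60 N. Pads are 20 mm wide; open, the fingers measure 115 mm over their backs; the gripper's body (75 mm by 178 mm) begins 61 mm behind the grasp point.
Start: joints at [1.281, 0.423, 1.63, -0, 1.089, -0.019], TCP at [0.167, 0.602, 0.187] pointing down, gripper open.
Joint ranges: [-3, 3], [-0.9, 2.11], [0.09, 2.58], [-1.31, 4.45], [0.11, 2.69], [-2.54, 2.54]. Speed limits (rad/s): [2.39, 2.39, 3.01, 3.14, 3.14, 3.14].

INTERFACE

Orientations are given as a unit quaternion [x, y, z, w].
In Python, from bench import robot gives the robot as it stands.
- The arm moves only by the shell command python3 -m creep 'ROWS' [OPENING] [FORCE]. ROWS is JSON, a list of rows, each a list of 2 entries, a list of its own where there are three numbers: the shift along the tool's x, y, z in m, then the turn, a rotation vector about the tool's x, y, z in degrees. A call has 1 to 20 rows; each row is the pose to reach, as a shift and turn from the pose commanded when the call began, along the tool's axes at that moment; what a row does not reach only later rows make up. A row lasts 1/8 s, in which the tool goes at most 62.5 mm and 10.7 degrees, less where a joint would pass 70% of its speed; a pose out of reach is approached as far as the arm can. A call with a gripper value outside its range is refused whole. OPENING is the opening, from 0 (shut) to 1 (fully open), set as the call begins (- or left out, the last holds). The fingers move at their own pace and stop on an object; FORCE is the grip in N (left out, the last holds). Time passes only in rows, so rows that repeat a pose let the fingers close. It gives the time, the measured TCP pose, the force and the opening at its end, in the units of the state.
- robot.get_state(): the state, without advancing time (a new reading comes with each control period).
- robot.snapshot(name): name is "side" or "top"; returns a dict with "pixels" (480x640x3 uint8, red, green, blue), "fx", "fy", "cx", "cy" (pixels), "rvec" (rotation vector, rad) and "tvec" (3), from world to camera coordinates, as OpenCV has them. Camera axes: x right, y down, z forward; pixel columns grow to the right and rows downward; lengths in m; the calibration is good to about 2 mm. A picture is of the moment at which its call begins. There is no depth.
- robot.job_done(): hands the job in, once; it reports no verdict.
The state is a dict: "t": time; "qpos": joint angles; "qd": joint speeds; "tau": joint torques, N m; "tool_pos": TCP position; "eef_rot": TCP orientation; "wrist_force": force on the tool from outside, world axes, zero at the start; "wrist_torque": the same for the moment, N m; "finger_gap": finger opening in m.
Only numpy, scipy, OpenCV 4.12 (cv2) and the standard library are available. Lean on these libraries where they do the work, as an engineer would, in place of code of your own. Each camera call takes 0.05 s, during which the arm holds its last target.

## Working session

There is one attempt and no reset: what is moved stays moved. The work goes in short steps, Python scripts to look and compute and a shell command to move; the robot and the scene stay as the last step left them, time stands still between calls to the robot, and variables do not carry over. Pictures are saved under pics/ and viewed, and the job is handed in when it is done.

```bash
mkdir -p pics; ls; python3 - <<'E'
from bench import robot
import cv2,json
for n in("side","top"):
    s=robot.snapshot(n); cv2.imwrite(f"pics/{n}0.png",s["pixels"][:,:,::-1])
    print(n,{k:s[k] for k in s if k!="pixels"})
print(robot.get_state())
E
```

```text
pics
side {'fx': 543.1662061404938, 'fy': 543.1662061404938, 'cx': 319.4078311230899, 'cy': 241.16367178716348, 'rvec': array([ 1.04625952,  2.3650303 , -1.07691334]), 'tvec': array([ 0.39938494, -0.10188512,  1.52721954])}
top {'fx': 490.0049588347907, 'fy': 490.0049588347907, 'cx': 316.4445786667234, 'cy': 242.77774918983908, 'rvec': array([ 2.12746636, -2.1146968 ,  0.16191804]), 'tvec': array([-0.09079046,  0.51836526,  1.10577907])}
{'t': 0.1, 'qpos': array([ 1.28101283e+00,  4.23750537e-01,  1.63065207e+00, -1.08556385e-05,
        1.08859250e+00, -1.89914157e-02]), 'qd': array([ 0.00055509, -0.00139728, -0.0010478 ,  0.00044868, -0.00023932,
        0.00023889]), 'tau': array([-1.46458171e-05, -5.45611203e+01, -2.74325055e+01,  6.45666104e-02,
        1.89226650e-02, -4.83856070e-05]), 'tool_pos': array([0.16699263, 0.60167919, 0.18597301]), 'eef_rot': array([ 1.34980206e-01,  9.90848047e-01, -6.93622917e-04, -1.03080677e-04]), 'wrist_force': array([0.60295925, 0.58231988, 1.07690441]), 'wrist_torque': array([ 0.00435169,  0.00639837, -0.01289921]), 'finger_gap': 0.0873275132230558}
```

View pics/side0.png

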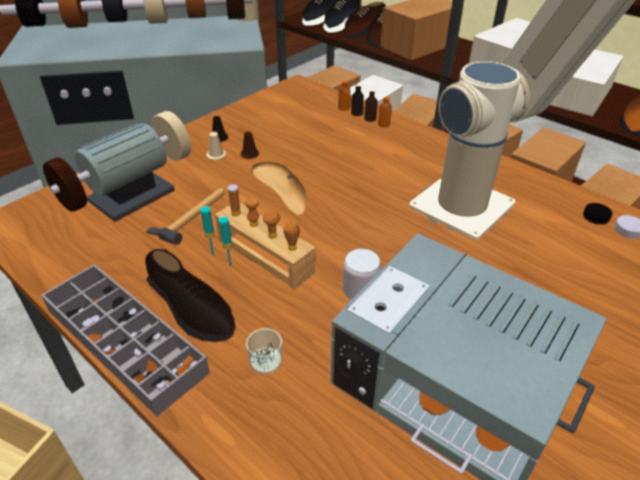

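View pics/top0.png

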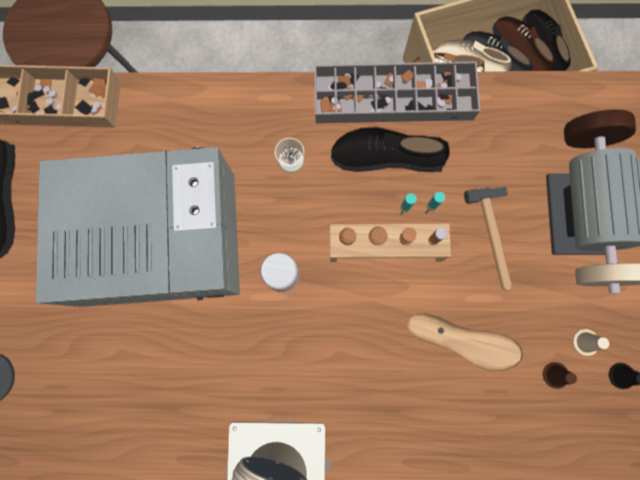

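```bash
cat > h.py <<'E'
import numpy as np,cv2
from bench import robot
def cam(s):
    R=cv2.Rodrigues(np.array(s["rvec"]))[0];K=np.array([[s["fx"],0,s["cx"]],[0,s["fy"],s["cy"]],[0,0,1]]);return K,R,np.array(s["tvec"])
def proj(s,p):
    K,R,t=cam(s);return cv2.projectPoints(np.array(p,float).reshape(-1,3),R,t,K,None)[0].reshape(-1,2)
def atz(s,uv,z):
    K,R,t=cam(s);d=R.T@np.linalg.inv(K)@np.array([*uv,1.]);c=-R.T@t;return c+d*(z-c[2])/d[2]
def tri(s1,u1,s2,u2):
    P=[]
    for s in(s1,s2):
        K,R,t=cam(s);P.append(K@np.c_[R,t])
    X=cv2.triangulatePoints(P[0],P[1],np.array(u1,float).reshape(2,1),np.array(u2,float).reshape(2,1))[:,0];return X[:3]/X[3]
def crop(s,x0,y0,w,h,k,name):
    im=cv2.resize(s["pixels"][y0:y0+h,x0:x0+w,::-1],None,fx=k,fy=k,interpolation=cv2.INTER_CUBIC);cv2.imwrite(name,im)
E
python3 - <<'E'
from h import *
s=robot.snapshot("side");t=robot.snapshot("top")
crop(t,320,180,140,90,5,"pics/t1.png");crop(t,160,140,90,100,6,"pics/t2.png")
crop(s,190,170,140,120,5,"pics/s1.png");crop(s,330,240,120,100,6,"pics/s2.png")
print(proj(t,[[.167,.602,.187],[0,0,0],[.5,0,0]]))
E
```

```text
[[-37.13007092 405.07281991]
 [276.21251204 472.4814552 ]
 [280.72791736 253.41474568]]
```

View pics/t1.png

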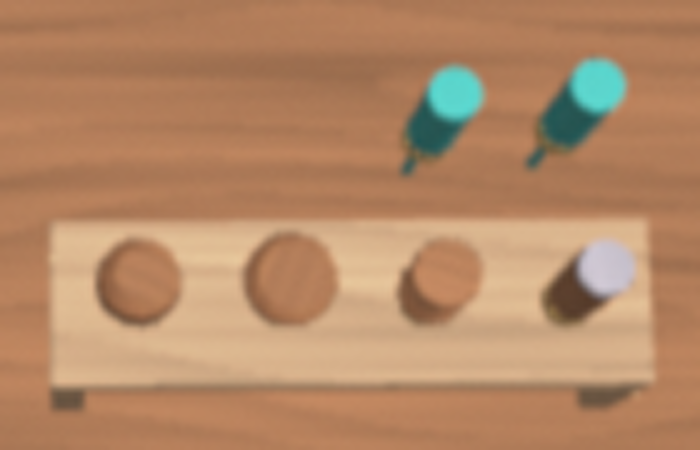

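View pics/t2.png

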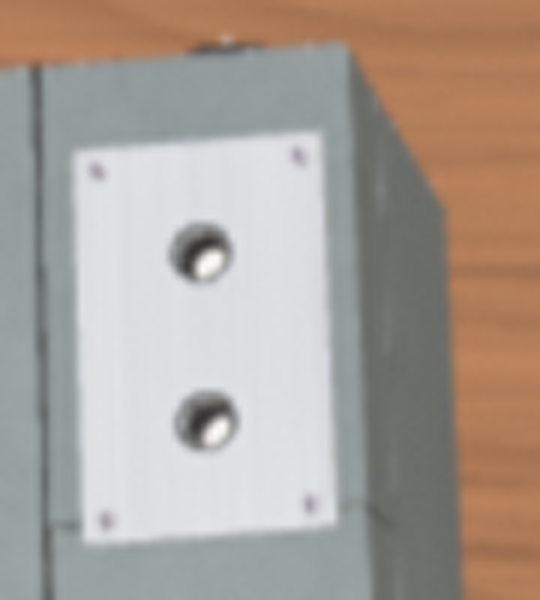

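View pics/s1.png

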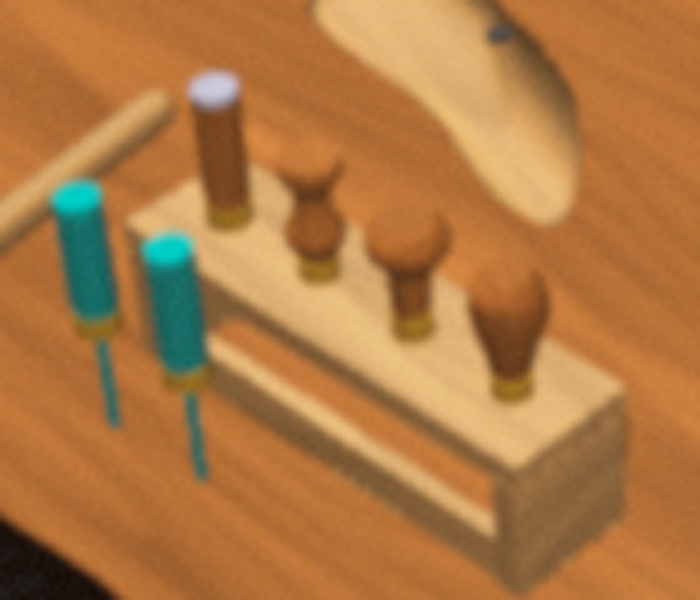

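View pics/s2.png

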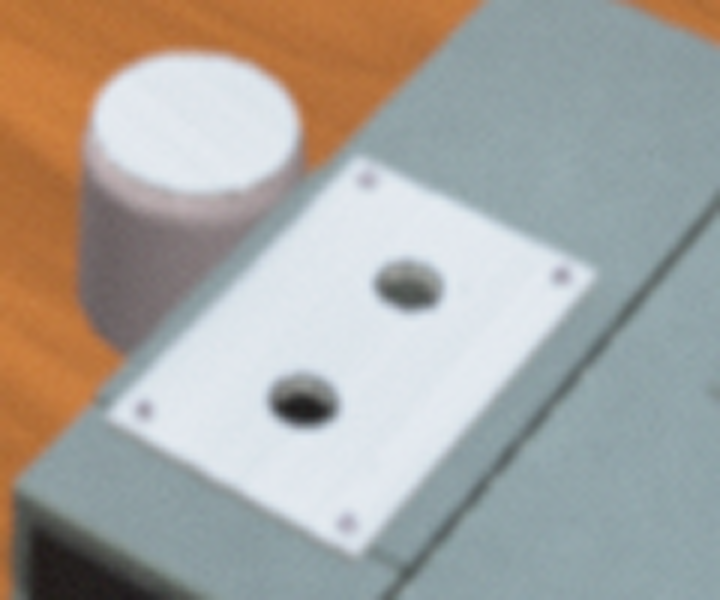

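```bash
python3 - <<'E'
from h import *
s=robot.snapshot("side");t=robot.snapshot("top")
f=lambda x0,y0,k,X,Y:(x0+(X+.5)/k-.5,y0+(Y+.5)/k-.5)
ct=f(320,180,5,606,268);cs=f(190,170,5,215,90)
print("cap tri",tri(t,ct,s,cs),"top@.165",atz(t,ct,.165),"side@.165",atz(s,cs,.165))
print("foot top",atz(t,f(320,180,5,562,305),.085),"side",atz(s,f(190,170,5,229,221),.086))
for X,Y in((51,222),(649,220),(653,386),(52,388)): print("rack corner",atz(t,f(320,180,5,X,Y),.085))
for n,a,b in(("far",(201,253),(304,401)),("near",(206,421),(409,285))):
    a=f(160,140,6,*a);b=f(330,240,6,*b)
    print(n,tri(t,a,s,b),atz(t,a,.204),atz(s,b,.204))
print("plate top",[atz(t,f(160,140,6,*p),.204)[:2].round(4) for p in((74,153),(322,131),(337,523),(85,545))])
print("plate side",[atz(s,f(330,240,6,*p),.204)[:2].round(4) for p in((358,153),(597,273),(358,556),(106,415))])
for n,a in(("turq1",(455,93)),("turq2",(599,85)),("burn",(447,273))): print(n,atz(t,f(320,180,5,*a),.15))
from scipy.spatial.transform import Rotation as Ro
print(Ro.from_quat(robot.get_state()["eef_rot"]).as_matrix().round(3))
E
```

```text
cap tri [ 0.51939409 -0.35068628  0.1635384 ] top@.165 [ 0.51917251 -0.3504142   0.165     ] side@.165 [ 0.52062395 -0.34892805  0.165     ]
foot top [ 0.51782205 -0.34889947  0.085     ] side [ 0.52201101 -0.34895483  0.086     ]
rack corner [ 0.55526449 -0.11862916  0.085     ]
rack corner [ 0.55710832 -0.38940268  0.085     ]
rack corner [ 0.48114439 -0.38823701  0.085     ]
rack corner [ 0.4789422  -0.11931564  0.085     ]
far [0.61771692 0.16544739 0.20487138] [0.61817427 0.16543983 0.204     ] [0.61687497 0.16521721 0.204     ]
near [0.55820379 0.16046651 0.20517356] [0.55859451 0.16065141 0.204     ] [0.55710082 0.15998648 0.204     ]
plate top [array([0.6542, 0.2117]), array([0.6622, 0.1254]), array([0.5232, 0.1141]), array([0.5152, 0.1997])]
plate side [array([0.5202, 0.1131]), array([0.5139, 0.1998]), array([0.6534, 0.2122]), array([0.6606, 0.1255])]
turq1 [ 0.59865419 -0.29199607  0.15      ]
turq2 [ 0.60234505 -0.35381677  0.15      ]
burn [ 0.51969742 -0.28661527  0.15      ]
[[-0.964  0.267 -0.   ]
 [ 0.267  0.964 -0.001]
 [-0.    -0.001 -1.   ]]
```

Candidates: a straight haft with a grey steel cap (side 233,188 / top 441,234), the burnisher (252,205), the fid (271,217), the awl (291,229), and two turquoise decoys (205,209 and 223,219). Only the first is plain, straight and wooden with a steel cap. The close crop confirms it, so that is the punch, at about (0.520, -0.3495). hole_a is the far hole (0.6175, 0.165), because the control face looks to +x, and hole_b is the near one (0.558, 0.160).

I'll rise, travel over, and turn so that the jaws lie along world x.

```bash
python3 -m creep '[[[0,0,-0.15],[0,0,0]],[[0,0,-0.15],[0,0,0]],[[-0.44,-0.345,-0.15],[0,0,35]],[[-0.44,-0.345,-0.15],[0,0,35]],[[-0.44,-0.345,-0.15],[0,0,35]],[[-0.44,-0.345,-0.15],[0,0,35]],[[-0.44,-0.345,-0.15],[0,0,35]],[[-0.44,-0.345,-0.15],[0,0,35]],[[-0.44,-0.345,-0.15],[0,0,35]],[[-0.44,-0.345,-0.15],[0,0,35]],[[-0.44,-0.345,-0.15],[0,0,35]],[[-0.594,-0.823,-0.12],[0,0,74.5]],[[-0.594,-0.823,-0.12],[0,0,74.5]],[[-0.594,-0.823,-0.12],[0,0,74.5]],[[-0.594,-0.823,-0.12],[0,0,74.5]],[[-0.594,-0.823,-0.12],[0,0,74.5]],[[-0.594,-0.823,-0.12],[0,0,74.5]],[[-0.594,-0.823,-0.12],[0,0,74.5]],[[-0.594,-0.823,-0.12],[0,0,74.5]],[[-0.594,-0.823,-0.12],[0,0,74.5]]]' 0.55 20
python3 -c "
from h import *
from scipy.spatial.transform import Rotation as Ro
s=robot.get_state();print(s['tool_pos'],s['wrist_force'],s['qpos'].round(3));print(Ro.from_quat(s['eef_rot']).as_matrix().round(4))"
```

```text
t: 2.8
tool_pos: [0.5186, -0.3534, 0.3056]
eef_rot: [0.709, 0.706, -0.0, -0.0]
wrist_force: [-0.0, 0.3, -0.8]
finger_gap: 0.0485
[ 0.51859526 -0.35336135  0.30559866] [-0.0062996   0.32944768 -0.81085469] [-6.170e-01  3.200e-01  1.502e+00 -1.000e-03  1.320e+00 -6.120e-01]
[[ 4.5e-03  1.0e+00 -9.0e-04]
 [ 1.0e+00 -4.5e-03 -1.0e-04]
 [-1.0e-04 -9.0e-04 -1.0e+00]]
```

```bash
python3 -m creep '[[[0,0,0.06],[0,0,0]],[[0,0,0.12],[0,0,0]],[[0,0,0.12],[0,0,0]],[[0,0,0.12],[0,0,0]]]'
python3 - <<'E'
from h import *
s=robot.snapshot("side");t=robot.snapshot("top")
crop(s,160,120,160,120,5,"pics/s3.png");crop(t,360,180,140,100,5,"pics/t3.png")
E
```

```text
t: 3.3
tool_pos: [0.5206, -0.3499, 0.1889]
eef_rot: [0.707, 0.707, 0.0, 0.001]
wrist_force: [0.6, 0.2, 1.0]
finger_gap: 0.0484
```

View pics/s3.png

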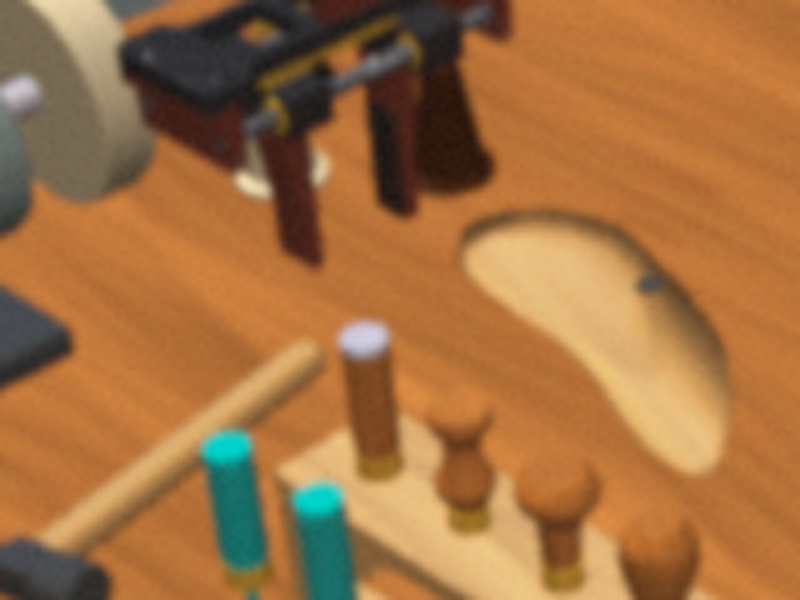

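View pics/t3.png

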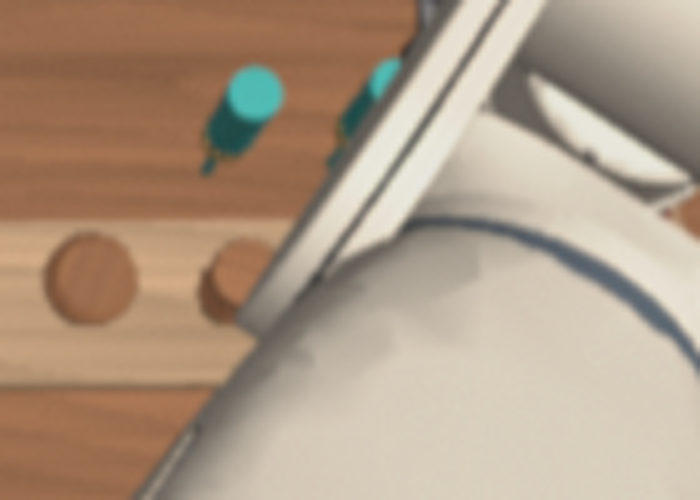

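```bash
python3 - <<'E'
from h import *
s=robot.snapshot("side");st=robot.get_state();print(st["tool_pos"],st["t"])
print(proj(s,[st["tool_pos"],[.52,-.3495,.165],[.52,-.3495,.085],[.5206-.024,-.35,.189],[.5206+.024,-.35,.189]]))
print(proj(s,[[.52,-.35,z] for z in(.19,.21,.23,.25)]))
E
```

```text
[ 0.52101625 -0.35047414  0.18977928] 3.45
[[230.97798744 178.84908829]
 [232.64062163 187.39515871]
 [235.90545868 213.65749552]
 [238.91393579 174.91729247]
 [223.48014263 183.42129908]]
[[231.42689376 178.66861392]
 [230.54590709 171.59262098]
 [229.64661329 164.36958706]
 [228.72843573 156.99488073]]
```

```bash
python3 - <<'E'
from h import *
s=robot.snapshot("side");st=robot.get_state();print(st["tool_pos"],st["t"])
im=s["pixels"].copy()
crop(s,180,130,110,90,7,"pics/s4.png")
E
```

```text
[ 0.52070881 -0.35037271  0.18935229] 3.5
```

View pics/s4.png

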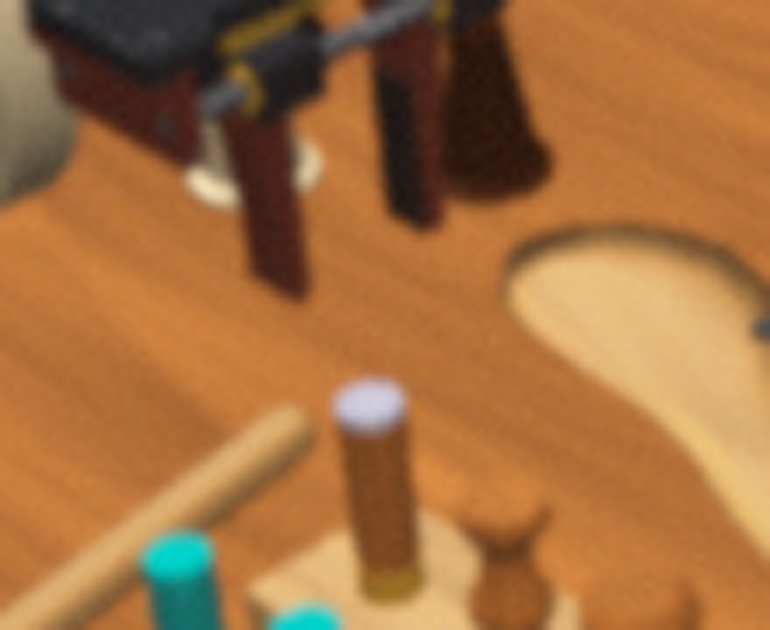

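```bash
python3 - <<'E'
from h import *
s=robot.snapshot("side");t=robot.snapshot("top");st=robot.get_state();print(st["tool_pos"],st["qpos"].round(4),st["t"])
for n,c in(("s",s),("t",t)):
    K,R,tt=cam(c);print(n,"campos",-R.T@tt, "base",proj(c,[[0,0,0],[.11,.11,0],[.11,-.11,0],[-.11,.11,0]]).round(1).tolist(),"tcp",proj(c,[st["tool_pos"],st["tool_pos"]+[0,0,.08]]).round(1).tolist())
    p0=proj(c,[st["tool_pos"]])[0]
    print([ (proj(c,[st["tool_pos"]+np.eye(3)[i]*.01])[0]-p0).round(2).tolist() for i in range(3)])
crop(s,0,0,640,480,1.25,"pics/s5.png");crop(t,0,0,640,480,1.25,"pics/t5.png")
E
```

```text
[ 0.52010248 -0.35012891  0.18845082] [-0.6115  0.4227  1.626  -0.      1.0901 -0.6113] 3.6
s campos [1.17380377 0.52171791 0.92319204] base [[461.5, 204.9], [476.2, 241.2], [406.5, 206.4], [515.9, 203.4]] tcp [[231.4, 179.2], [227.8, 150.1]]
[[-3.23, 1.78], [2.79, 1.63], [-0.44, -3.51]]
t campos [ 0.3205323  -0.11248186  1.17656265] base [[276.2, 472.5], [229.5, 420.8], [325.2, 422.0], [225.7, 524.5]] tcp [[443.3, 230.6], [453.2, 222.2]]
[[-0.18, -4.79], [-4.91, -0.02], [1.16, -0.97]]
```

View pics/s5.png

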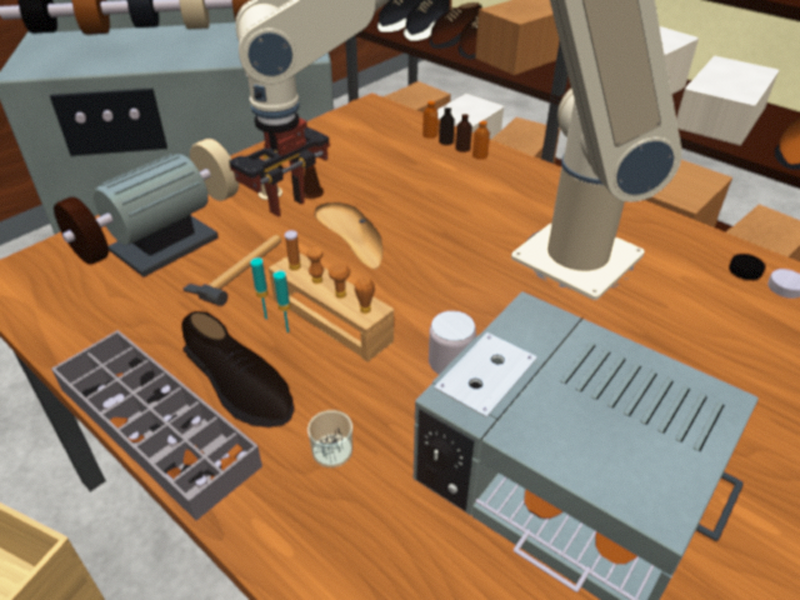

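View pics/t5.png

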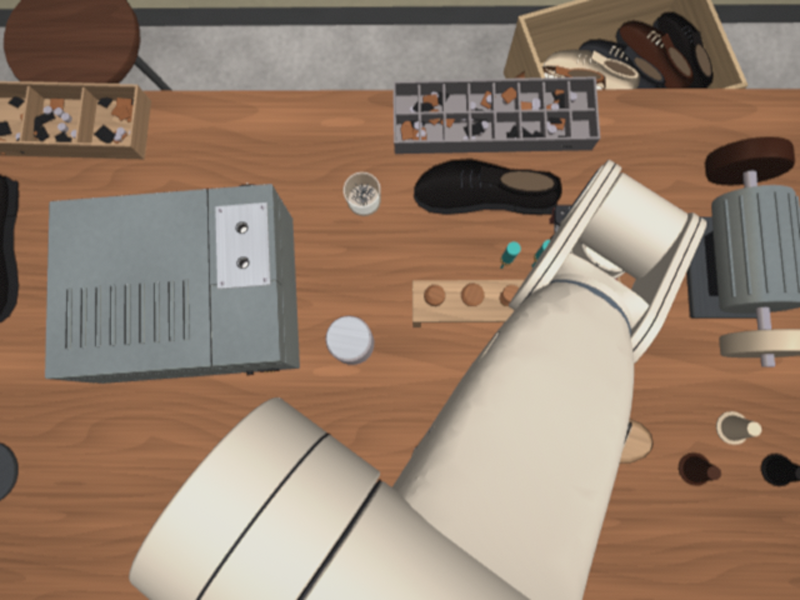

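```bash
python3 - <<'E'
from h import *
s=robot.snapshot("side");t=robot.snapshot("top")
for off in ([0,0,0],[0,0,.035],[-.035,-.035,0]):
    for z in (.45,.5,.55,.6):
        p=np.array([.5201,-.3501,z])+off; print(off,z,proj(s,[p]).round(0).tolist(),proj(t,[p]).round(0).tolist())
crop(t,400,110,180,140,4,"pics/t6.png");crop(s,150,0,150,180,3.3,"pics/s6.png")
E
```

```text
[0, 0, 0] 0.45 [[218.0, 74.0]] [[484.0, 197.0]]
[0, 0, 0] 0.5 [[215.0, 50.0]] [[495.0, 187.0]]
[0, 0, 0] 0.55 [[212.0, 24.0]] [[507.0, 177.0]]
[0, 0, 0] 0.6 [[209.0, -3.0]] [[522.0, 164.0]]
[0, 0, 0.035] 0.45 [[216.0, 57.0]] [[491.0, 190.0]]
[0, 0, 0.035] 0.5 [[213.0, 32.0]] [[503.0, 180.0]]
[0, 0, 0.035] 0.55 [[210.0, 6.0]] [[518.0, 168.0]]
[0, 0, 0.035] 0.6 [[206.0, -23.0]] [[534.0, 154.0]]
[-0.035, -0.035, 0] 0.45 [[220.0, 64.0]] [[508.0, 219.0]]
[-0.035, -0.035, 0] 0.5 [[218.0, 40.0]] [[521.0, 211.0]]
[-0.035, -0.035, 0] 0.55 [[215.0, 16.0]] [[536.0, 202.0]]
[-0.035, -0.035, 0] 0.6 [[211.0, -11.0]] [[554.0, 192.0]]
```

View pics/t6.png

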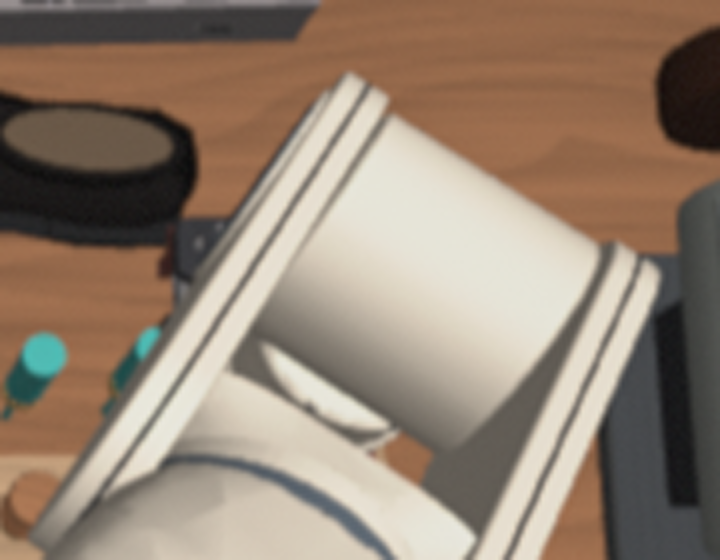

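View pics/s6.png

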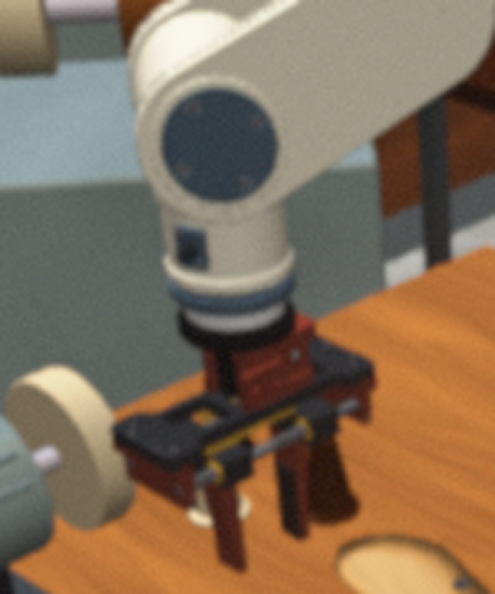

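```bash
python3 -m creep '[[[0,0,0.025],[0,0,0]],[[0,0,0.045],[0,0,0]],[[0,0,0.045],[0,0,0]]]'
python3 - <<'E'
from h import *
s=robot.snapshot("side");st=robot.get_state();print(st["tool_pos"],proj(s,[st["tool_pos"]]))
crop(s,180,130,110,90,7,"pics/s7.png")
E
```

```text
t: 4.08
tool_pos: [0.5182, -0.3489, 0.1398]
eef_rot: [0.707, 0.707, -0.0, -0.002]
wrist_force: [0.1, 1.1, 0.3]
finger_gap: 0.0484
[ 0.51892125 -0.34940145  0.14095509] [[234.01325945 195.33019288]]
```

View pics/s7.png

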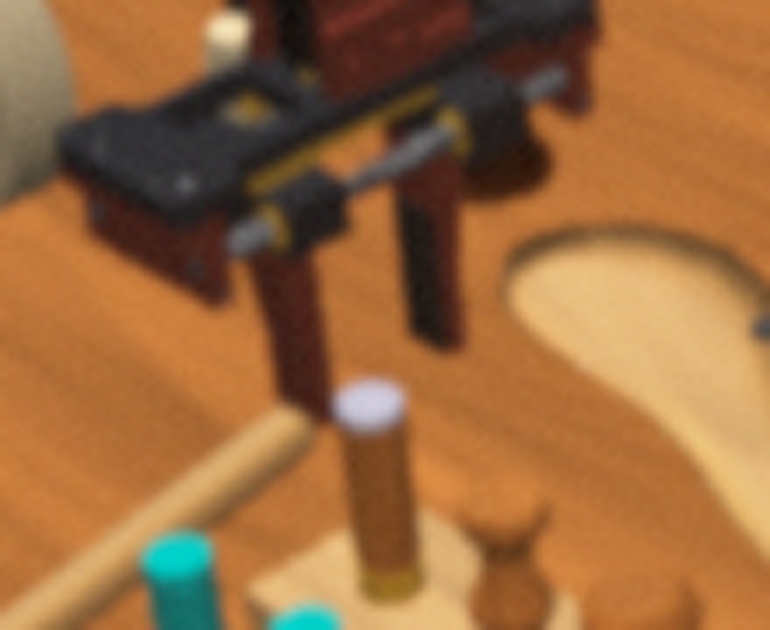

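```bash
python3 -m creep '[[[0,0,0.015],[0,0,0]],[[0,0,0.025],[0,0,0]],[[0,0,0.025],[0,0,0]]]'
python3 - <<'E'
from h import *
s=robot.snapshot("side");st=robot.get_state();print(st["tool_pos"],proj(s,[st["tool_pos"]]),st["wrist_force"])
crop(s,180,130,110,90,7,"pics/s8.png")
E
```

```text
t: 4.5
tool_pos: [0.5188, -0.3492, 0.1156]
eef_rot: [0.707, 0.707, -0.0, -0.001]
wrist_force: [0.5, -0.7, -0.3]
finger_gap: 0.0479
[ 0.51909899 -0.34952575  0.11618806] [[234.93414029 203.4969125 ]] [0.79560785 1.06534784 0.30322501]
```

View pics/s8.png

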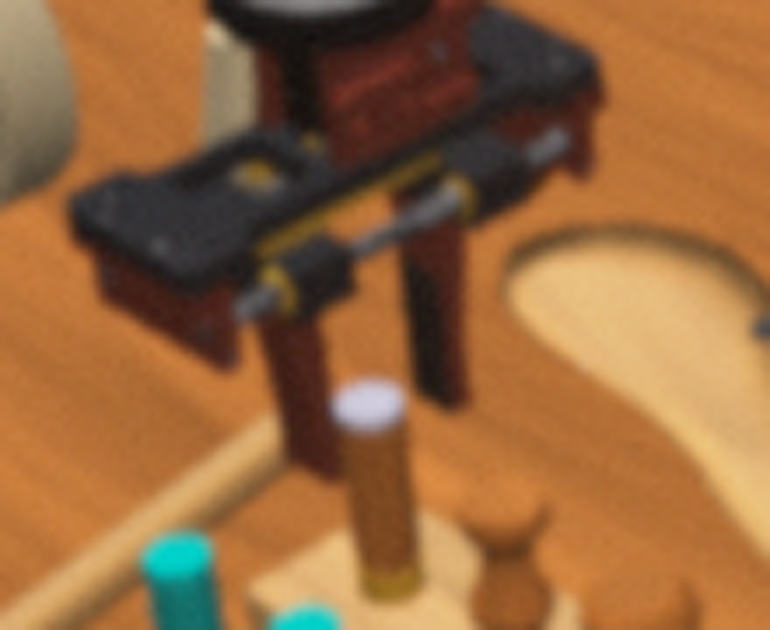

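```bash
python3 -m creep '[[[0,0,0.01],[0,0,0]],[[0,0,0.02],[0,0,0]],[[0,0,0.02],[0,0,0]]]'
python3 - <<'E'
from h import *
s=robot.snapshot("side");st=robot.get_state();print(st["tool_pos"],proj(s,[st["tool_pos"]]),st["wrist_force"])
crop(s,180,130,110,90,7,"pics/s9.png")
E
```

```text
t: 4.92
tool_pos: [0.5187, -0.3492, 0.0955]
eef_rot: [0.707, 0.707, -0.0, -0.001]
wrist_force: [-0.8, -0.5, 0.4]
finger_gap: 0.0484
[ 0.51901687 -0.34944371  0.09604248] [[235.78487176 209.98438152]] [-0.17453514 -1.00158107 -0.88435498]
```

View pics/s9.png

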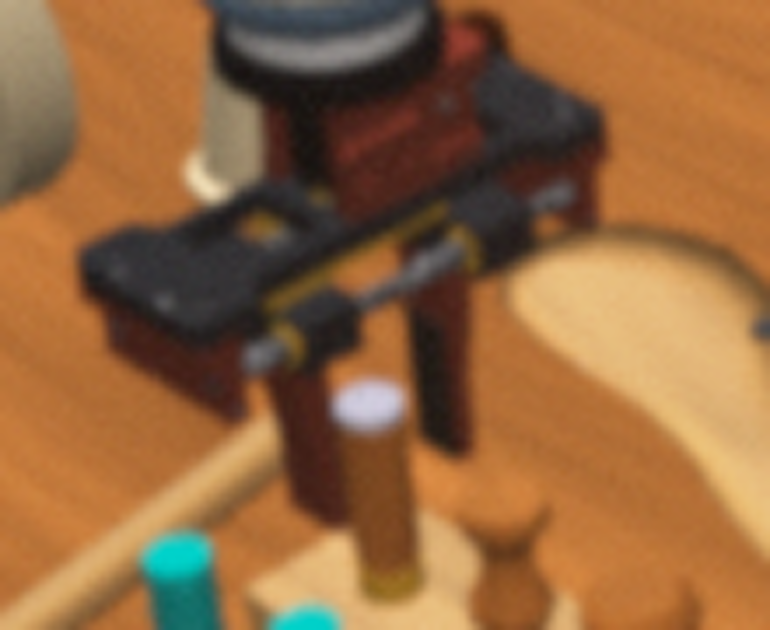

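```bash
python3 -m creep '[[[0,0,0],[0,0,0]],[[0,0,0],[0,0,0]],[[0,0,0],[0,0,0]],[[0,0,0],[0,0,0]]]' 0.24 5
python3 - <<'E'
from h import *
s=robot.snapshot("side")
crop(s,180,130,110,90,7,"pics/s10.png")
E
```

```text
t: 5.48
tool_pos: [0.5195, -0.3498, 0.0969]
eef_rot: [0.707, 0.707, 0.0, 0.0]
wrist_force: [0.0, -0.6, 0.3]
finger_gap: 0.0239
```

View pics/s10.png

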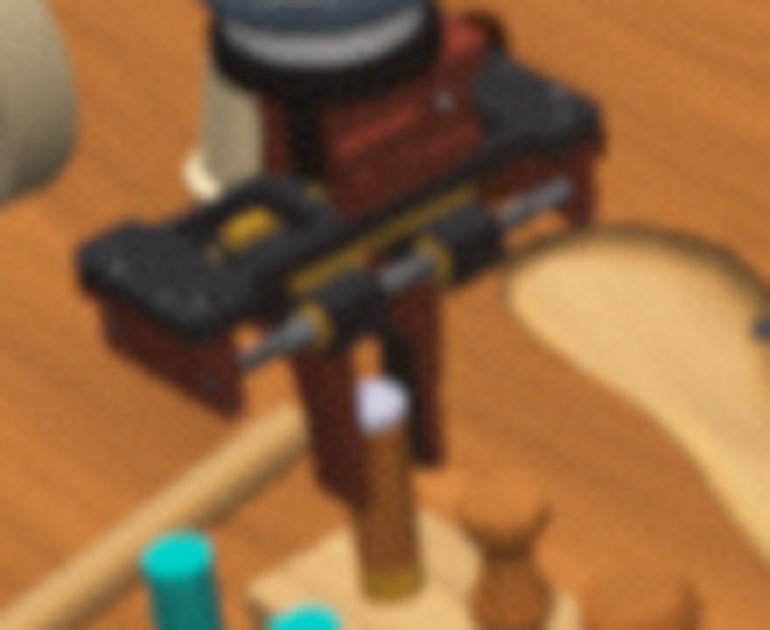

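```bash
python3 -m creep '[[[0,0,0],[0,0,0]],[[0,0,0],[0,0,0]],[[0,0,0.01],[0,0,0]],[[0,0,0.02],[0,0,0]],[[0,0,0.023],[0,0,0]],[[0,0,0.023],[0,0,0]]]' 0.42 5
python3 - <<'E'
from h import *
s=robot.snapshot("side")
crop(s,180,130,110,90,7,"pics/s11.png")
E
```

```text
t: 6.28
tool_pos: [0.5191, -0.3495, 0.0731]
eef_rot: [0.707, 0.707, -0.0, -0.001]
wrist_force: [0.3, -0.4, 0.8]
finger_gap: 0.0367
```

View pics/s11.png

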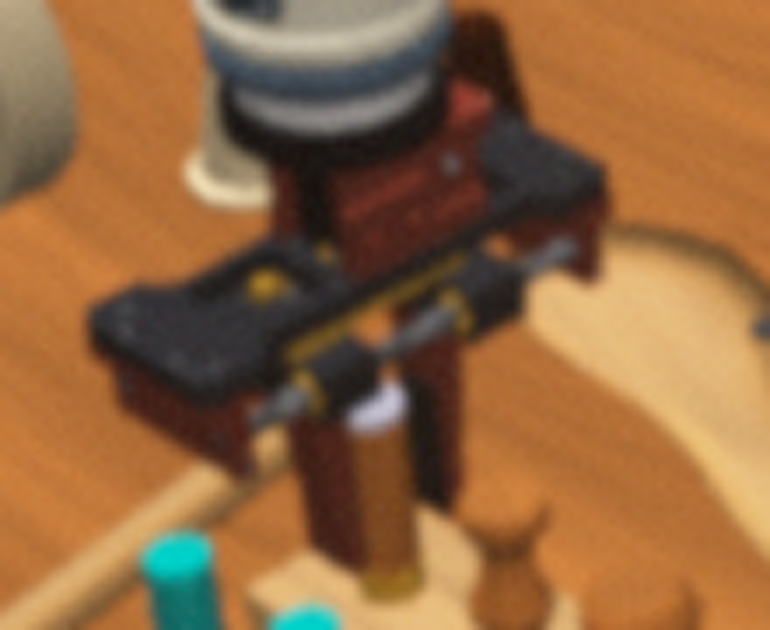

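```bash
python3 -m creep '[[[0,0,0],[0,0,0]],[[0,0,0],[0,0,0]],[[0,0,0],[0,0,0]],[[0,0,0],[0,0,0]]]' 0.1 40
python3 -c "
from h import *
s=robot.get_state();print(s['tool_pos'],s['wrist_force'],s['finger_gap'])
a=[s['tool_pos']]
"
```

```text
t: 6.82
tool_pos: [0.5196, -0.3498, 0.074]
eef_rot: [0.707, 0.707, 0.0, 0.0]
wrist_force: [-0.2, -0.0, 1.6]
finger_gap: 0.0234
[ 0.51958582 -0.3498154   0.07399004] [-0.18103562 -0.0072109   1.64342854] 0.0234240063572293
```

```bash
python3 -m creep '[[[0,0,-0.03],[0,0,0]],[[0,0,-0.08],[0,0,0]],[[0,0,-0.14],[0,0,0]],[[0,0,-0.2],[0,0,0]],[[0,0,-0.235],[0,0,0]],[[0.04,0.003,-0.235],[0,0,0]],[[0.1,0.008,-0.235],[0,0,0]],[[0.16,0.012,-0.235],[0,0,0]],[[0.22,0.016,-0.235],[0,0,0]],[[0.28,0.021,-0.235],[0,0,0]],[[0.34,0.025,-0.235],[0,0,0]],[[0.4,0.03,-0.235],[0,0,0]],[[0.45,0.034,-0.235],[0,0,0]],[[0.49,0.037,-0.235],[0,0,0]],[[0.51,0.038,-0.235],[0,0,0]],[[0.51,0.038,-0.235],[0,0,0]],[[0.51,0.038,-0.235],[0,0,0]],[[0.51,0.038,-0.235],[0,0,0]]]'
python3 - <<'E'
from h import *
s=robot.snapshot("side");t=robot.snapshot("top");st=robot.get_state();print(st["tool_pos"],st["wrist_force"],st["finger_gap"])
print(proj(s,[[.558,.1604,z] for z in(.204,.255,.32)]))
crop(s,330,180,120,130,5,"pics/s12.png");crop(t,0,0,640,480,1.25,"pics/t12.png")
E
```

```text
t: 9.07
tool_pos: [0.5575, 0.1589, 0.3088]
eef_rot: [0.708, 0.706, -0.0, 0.0]
wrist_force: [-0.6, -0.4, -0.4]
finger_gap: 0.0233
[0.55758687 0.15920977 0.30878027] [-0.71762199  0.13828834 -1.04051119] 0.023540198770954167
[[397.64415436 287.45204664]
 [400.4317992  267.40194529]
 [404.27726789 239.74345886]]
```

View pics/s12.png

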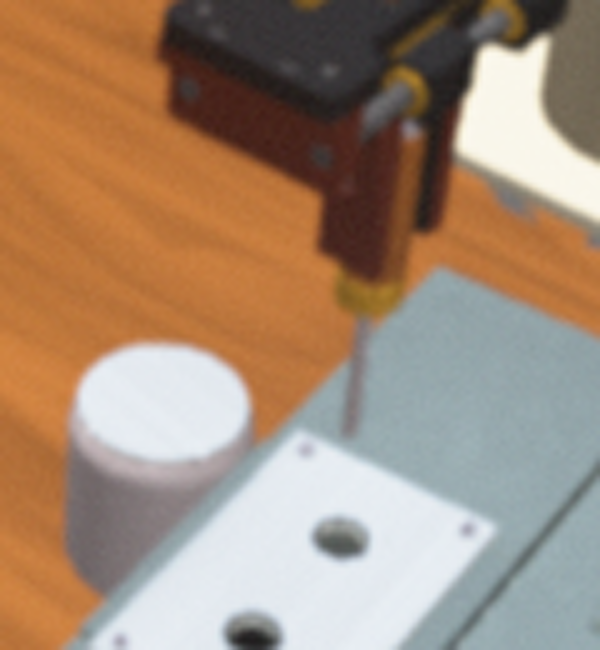

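View pics/t12.png

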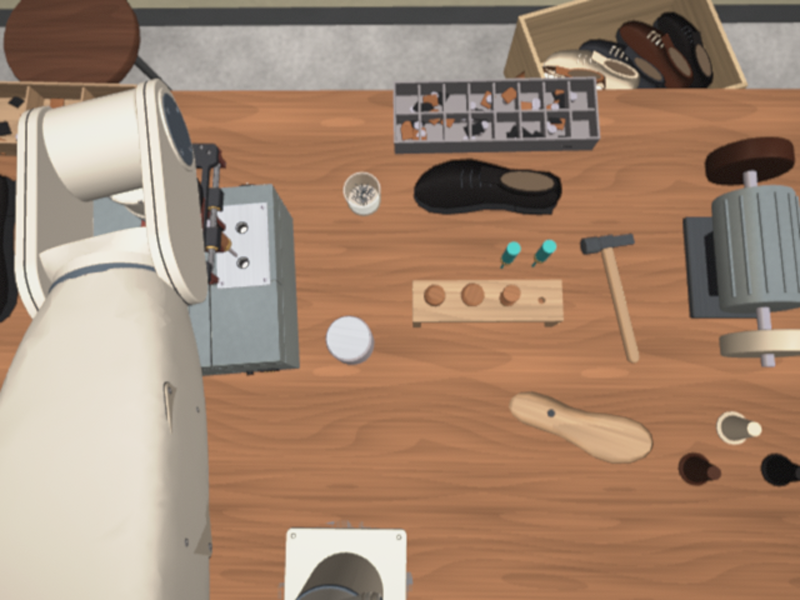

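```bash
python3 - <<'E'
from h import *
s=robot.snapshot("side");t=robot.snapshot("top")
crop(t,150,150,70,80,8,"pics/t13.png");crop(s,370,230,60,70,8,"pics/s13.png")
print(proj(t,[[.558,.1604,z] for z in(.204,.255,.32)]))
E
```

```text
[[194.02383186 210.03257902]
 [187.0437433  203.78903213]
 [177.00618254 194.81063871]]
```

View pics/t13.png

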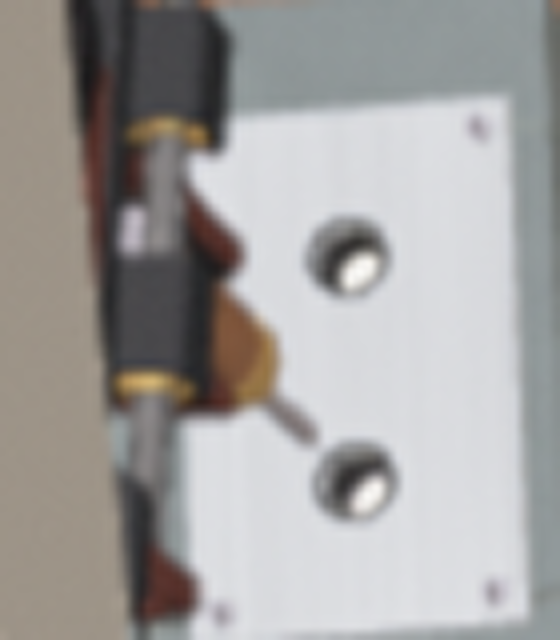

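View pics/s13.png

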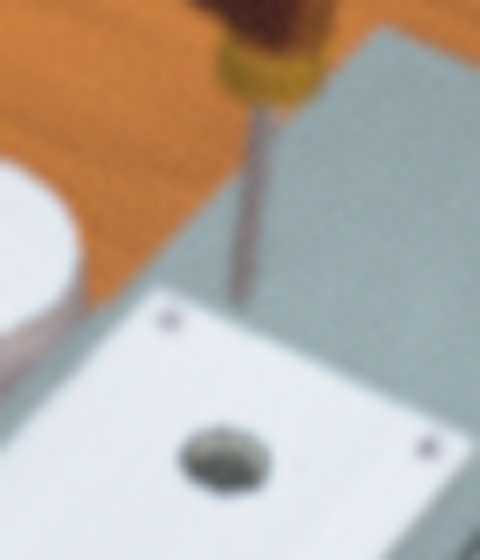

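```bash
python3 - <<'E'
from h import *
s=robot.snapshot("side");t=robot.snapshot("top");st=robot.get_state();print(st["tool_pos"],st["t"])
f=lambda x0,y0,k,X,Y:(x0+(X+.5)/k-.5,y0+(Y+.5)/k-.5)
a=f(150,150,8,310,434);b=f(370,230,8,239,301)
print("tip",tri(t,a,s,b),atz(t,a,.254),atz(s,b,.254))
print("holes",atz(t,f(150,150,8,355,482),.204),atz(s,f(370,230,8,226,460),.204))
E
```

```text
[0.5575655  0.1599324  0.30874138] 9.375
tip [0.55808553 0.15825378 0.2542068 ] [0.55821679 0.15820545 0.254     ] [0.55782213 0.1582244  0.254     ]
holes [0.55846299 0.16060172 0.204     ] [0.55697981 0.16004006 0.204     ]
```

```bash
python3 -m creep '[[[0.002,0,0.0],[0,0,0]],[[0.002,0,0.02],[0,0,0]],[[0.002,0,0.04],[0,0,0]],[[0.002,0,0.046],[0,0,0]],[[0.002,0,0.046],[0,0,0]],[[0.002,0,0.046],[0,0,0]]]'
python3 - <<'E'
from h import *
s=robot.snapshot("side");t=robot.snapshot("top");st=robot.get_state();print(st["tool_pos"],st["wrist_force"])
crop(t,150,150,70,80,8,"pics/t14.png");crop(s,370,230,60,70,8,"pics/s14.png")
E
```

```text
t: 10.12
tool_pos: [0.558, 0.1625, 0.2635]
eef_rot: [0.707, 0.707, 0.001, 0.0]
wrist_force: [-0.2, 0.2, -0.8]
finger_gap: 0.0235
[0.55794045 0.16244035 0.26348851] [-0.1261072  -0.16599205  0.05715293]
```

View pics/t14.png

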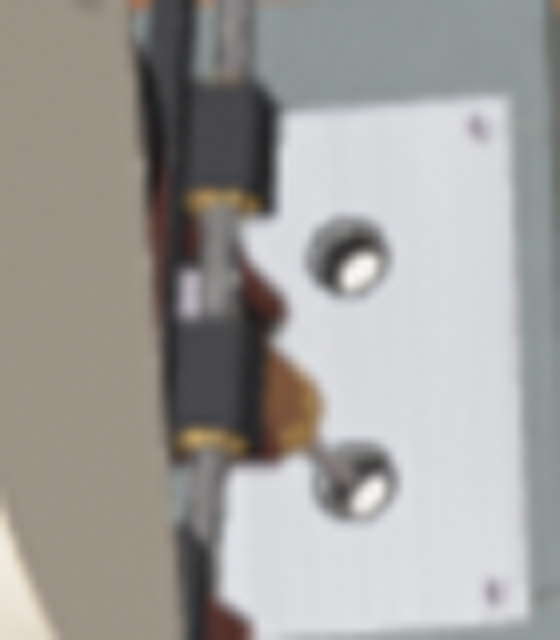

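View pics/s14.png

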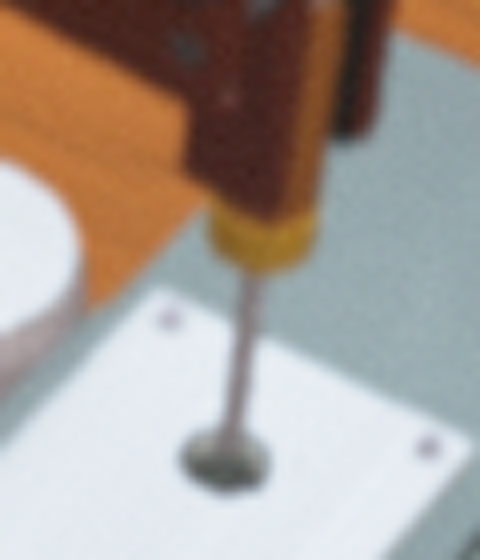

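```bash
python3 -m creep '[[[0,0,0.008],[0,0,0]],[[0,0,0.016],[0,0,0]],[[0,0,0.019],[0,0,0]],[[0,0,0.019],[0,0,0]]]'
python3 -m creep '[[[0,0,0.002],[0,0,0]],[[0,0,0.002],[0,0,0]]]'
python3 -m creep '[[[0,0,0.0015],[0,0,0]],[[0,0,0.0015],[0,0,0]]]'
python3 -m creep '[[[0,0,0.0015],[0,0,0]],[[0,0,0.0015],[0,0,0]]]'
```

```text
t: 10.72
tool_pos: [0.5573, 0.1622, 0.2432]
eef_rot: [0.707, 0.707, -0.0, -0.0]
wrist_force: [-0.2, -0.0, -0.3]
finger_gap: 0.0234
t: 10.98
tool_pos: [0.5575, 0.1623, 0.2417]
eef_rot: [0.707, 0.707, 0.0, 0.0]
wrist_force: [0.1, -0.5, -0.8]
finger_gap: 0.0237
t: 11.22
tool_pos: [0.5574, 0.1623, 0.2401]
eef_rot: [0.707, 0.707, -0.0, -0.0]
wrist_force: [0.5, -0.1, -0.8]
finger_gap: 0.0239
t: 11.48
tool_pos: [0.5574, 0.1623, 0.2385]
eef_rot: [0.707, 0.707, -0.0, -0.0]
wrist_force: [0.5, 0.1, -0.8]
finger_gap: 0.0235
```

Still no contact at a tip height of about 0.1845. I'll go on in 1 mm steps.

```bash
for i in 1; do :; done
python3 -m creep '[[[0,0,0.001],[0,0,0]],[[0,0,0.001],[0,0,0]]]' | grep -v rot
python3 -m creep '[[[0,0,0.001],[0,0,0]],[[0,0,0.001],[0,0,0]]]' | grep -v rot
python3 -m creep '[[[0,0,0.001],[0,0,0]],[[0,0,0.001],[0,0,0]]]' | grep -v rot
```

```text
t: 11.72
tool_pos: [0.5574, 0.1623, 0.2376]
wrist_force: [0.2, -0.6, -0.2]
finger_gap: 0.0234
t: 11.98
tool_pos: [0.5574, 0.1623, 0.2366]
wrist_force: [-0.4, 0.2, -0.9]
finger_gap: 0.0237
t: 12.22
tool_pos: [0.5574, 0.1623, 0.2356]
wrist_force: [0.8, -0.5, -0.1]
finger_gap: 0.0231
```

```bash
python3 -m creep '[[[0,0,0.001],[0,0,0]],[[0,0,0.001],[0,0,0]]]' | grep -v rot
python3 -m creep '[[[0,0,0.001],[0,0,0]],[[0,0,0.001],[0,0,0]]]' | grep -v rot
```

```text
t: 12.48
tool_pos: [0.5574, 0.1623, 0.2346]
wrist_force: [-0.4, 1.0, -1.0]
finger_gap: 0.0236
t: 12.72
tool_pos: [0.5574, 0.1623, 0.2336]
wrist_force: [-0.4, 0.4, -0.3]
finger_gap: 0.0237
```

```bash
python3 -m creep '[[[0,0,0.0008],[0,0,0]],[[0,0,0.0008],[0,0,0]]]' | grep -v rot
```

```text
t: 12.98
tool_pos: [0.5574, 0.1623, 0.2328]
wrist_force: [-0.9, 0.6, -0.6]
finger_gap: 0.0238
```

```bash
python3 -m creep '[[[0,0,0.0007],[0,0,0]],[[0,0,0.0007],[0,0,0]]]' | grep -v rot
```

```text
t: 13.22
tool_pos: [0.5574, 0.1623, 0.2321]
wrist_force: [-0.1, -0.4, -0.3]
finger_gap: 0.0237
```

```bash
python3 -m creep '[[[0,0,0.0007],[0,0,0]],[[0,0,0.0007],[0,0,0]]]' | grep -v rot
```

```text
t: 13.48
tool_pos: [0.5576, 0.1623, 0.2319]
wrist_force: [-0.8, 0.8, 3.9]
finger_gap: 0.0238
```

```bash
python3 -m creep '[[[0,0,0.0004],[0,0,0]],[[0,0,0.0004],[0,0,0]]]' | grep -v rot
```

```text
t: 13.72
tool_pos: [0.5577, 0.1624, 0.2318]
wrist_force: [-1.8, -0.9, 5.5]
finger_gap: 0.0234
```

```bash
python3 -m creep '[[[0,0,-0.02],[0,0,0]],[[0,0,-0.04],[0,0,0]],[[0,0,-0.04],[0,0,0]],[[0.003,0.03,-0.04],[0,0,0]],[[0.005,0.06,-0.04],[0,0,0]],[[0.005,0.06,-0.04],[0,0,0]],[[0.005,0.06,-0.04],[0,0,0]],[[0.005,0.06,-0.032],[0,0,0]],[[0.005,0.06,-0.032],[0,0,0]]]' | grep -v rot
python3 - <<'E'
from h import *
s=robot.snapshot("side");t=robot.snapshot("top")
crop(t,150,130,70,80,8,"pics/t15.png");crop(s,350,240,60,70,8,"pics/s15.png")
print(robot.get_state()["tool_pos"])
E
```

```text
t: 14.85
tool_pos: [0.6163, 0.1671, 0.2621]
wrist_force: [0.2, 0.7, -1.1]
finger_gap: 0.0236
[0.61705906 0.16725659 0.26298146]
```

View pics/t15.png

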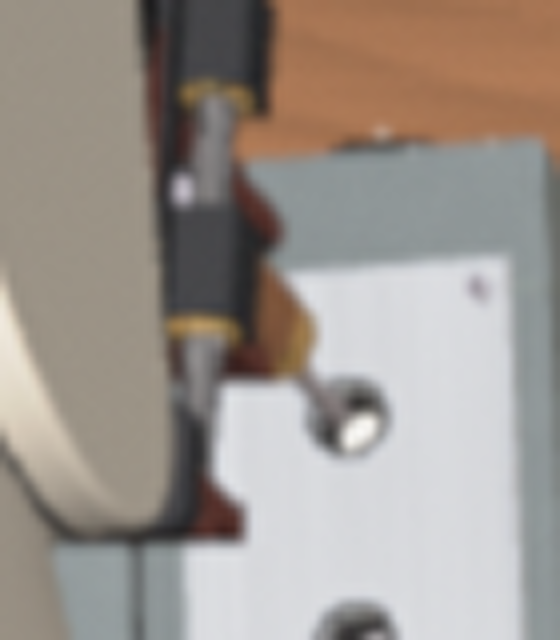

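View pics/s15.png

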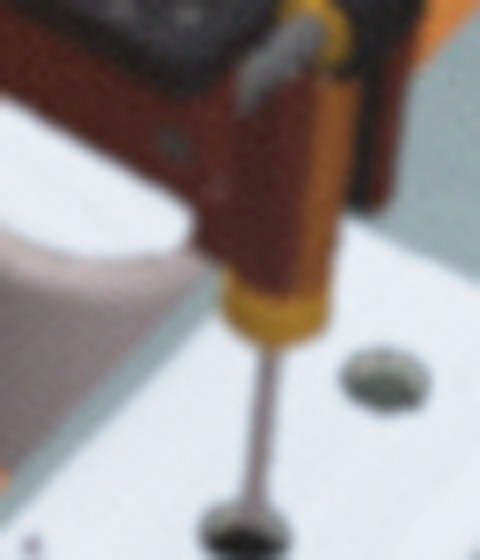

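```bash
python3 -m creep '[[[-0.0015,0,0.0],[0,0,0]],[[-0.0015,0,0.008],[0,0,0]],[[-0.0015,0,0.016],[0,0,0]],[[-0.0015,0,0.022],[0,0,0]],[[-0.0015,0,0.022],[0,0,0]]]' | grep -v rot
```

```text
t: 15.58
tool_pos: [0.617, 0.1657, 0.2401]
wrist_force: [-0.5, -0.5, -0.2]
finger_gap: 0.0236
```

```bash
python3 -m creep '[[[0,0,0.001],[0,0,0]],[[0,0,0.001],[0,0,0]]]' | grep -v rot
python3 -m creep '[[[0,0,0.001],[0,0,0]],[[0,0,0.001],[0,0,0]]]' | grep -v rot
python3 -m creep '[[[0,0,0.001],[0,0,0]],[[0,0,0.001],[0,0,0]]]' | grep -v rot
```

```text
t: 15.82
tool_pos: [0.6176, 0.1658, 0.2403]
wrist_force: [0.4, -1.0, -0.2]
finger_gap: 0.0236
t: 16.08
tool_pos: [0.6175, 0.1658, 0.2391]
wrist_force: [0.4, 0.5, -1.3]
finger_gap: 0.0237
t: 16.32
tool_pos: [0.6175, 0.1658, 0.2381]
wrist_force: [0.7, 0.5, -0.6]
finger_gap: 0.0235
```

```bash
python3 -m creep '[[[0,0,0.001],[0,0,0]],[[0,0,0.001],[0,0,0]]]' | grep -v rot
python3 -m creep '[[[0,0,0.001],[0,0,0]],[[0,0,0.001],[0,0,0]]]' | grep -v rot
```

```text
t: 16.58
tool_pos: [0.6176, 0.1658, 0.2374]
wrist_force: [-1.6, -0.7, 1.6]
finger_gap: 0.0235
t: 16.82
tool_pos: [0.6176, 0.1658, 0.2362]
wrist_force: [-0.9, -0.3, 3.3]
finger_gap: 0.0238
```

Contact came 6 mm higher than in hole_b and the button gives at about 3 N, so hole_a holds the popped one. I'll keep pushing.

```bash
python3 -m creep '[[[0,0,0.001],[0,0,0]],[[0,0,0.001],[0,0,0]]]' | grep -v rot
python3 -m creep '[[[0,0,0.001],[0,0,0]],[[0,0,0.001],[0,0,0]]]' | grep -v rot
python3 -m creep '[[[0,0,0.001],[0,0,0]],[[0,0,0.001],[0,0,0]]]' | grep -v rot
```

```text
t: 17.08
tool_pos: [0.6176, 0.1658, 0.2352]
wrist_force: [-0.2, -0.5, 3.6]
finger_gap: 0.0234
t: 17.32
tool_pos: [0.6176, 0.1658, 0.2342]
wrist_force: [-1.3, -0.8, 4.9]
finger_gap: 0.0237
t: 17.58
tool_pos: [0.6176, 0.1658, 0.2332]
wrist_force: [-1.1, -0.1, 5.3]
finger_gap: 0.0234
```

```bash
python3 -m creep '[[[0,0,0.001],[0,0,0]],[[0,0,0.001],[0,0,0]]]' | grep -v rot
```

```text
t: 17.82
tool_pos: [0.6176, 0.1658, 0.2323]
wrist_force: [-0.4, -0.8, 5.1]
finger_gap: 0.0236
```

```bash
python3 -m creep '[[[0,0,0.0006],[0,0,0]],[[0,0,0.0006],[0,0,0]]]' | grep -v rot
```

```text
t: 18.08
tool_pos: [0.6176, 0.1658, 0.2318]
wrist_force: [-0.2, -0.7, 6.2]
finger_gap: 0.0232
```

```bash
python3 -m creep '[[[0,0,0.0005],[0,0,0]],[[0,0,0.0005],[0,0,0]]]' | grep -v rot
```

```text
t: 18.32
tool_pos: [0.6177, 0.1658, 0.2318]
wrist_force: [-3.5, -0.9, 8.7]
finger_gap: 0.0236
```

```bash
python3 -m creep '[[[0,0,0.0005],[0,0,0]],[[0,0,0.0005],[0,0,0]]]' | grep -v rot
```

```text
t: 18.58
tool_pos: [0.6178, 0.1659, 0.2317]
wrist_force: [-3.0, -1.2, 9.9]
finger_gap: 0.0235
```

```bash
python3 -m creep '[[[0,0,0.0002],[0,0,0]],[[0,0,0.0002],[0,0,0]],[[0,0,0.0002],[0,0,0]],[[0,0,0.0002],[0,0,0]]]' | grep -v rot
python3 - <<'E'
from h import *
s=robot.snapshot("side")
crop(s,0,0,640,480,1.25,"pics/s16.png");st=robot.get_state();print(st["tool_pos"],st["wrist_force"])
E
```

```text
t: 19.08
tool_pos: [0.6178, 0.1659, 0.2316]
wrist_force: [-2.5, -0.8, 10.8]
finger_gap: 0.0237
[0.61775986 0.16586768 0.23161471] [-3.77472582 -0.93941268 11.84147446]
```

View pics/s16.png

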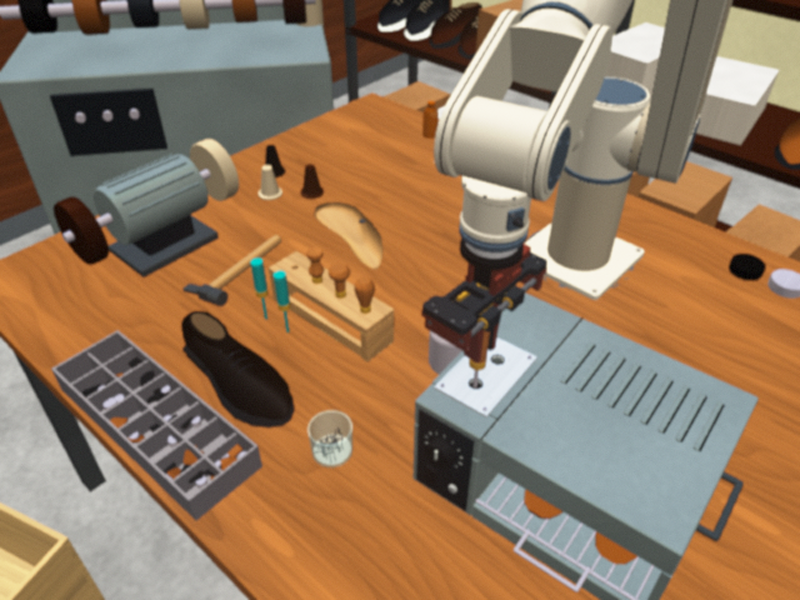

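The picture shows the pin down the front hole (about 476,383 in the enlarged view), and the rest of the bench in view as it was. The button is at its stop and the force is steady, so I'm handing in.

```bash
python3 -c "
from bench import robot
print(robot.job_done()); s=robot.get_state(); print(s['t'],s['tool_pos'],s['wrist_force'],s['finger_gap'])"
```

```text
the job is handed in; nothing more can be done
None
the job is handed in; nothing more can be done
```

The popped reset button was under hole_a, the front hole. I pushed it fully home with the blunt punch and handed in at about 19 s, still gripping the punch and holding the button in.

- **Hole_b (back):** nothing until 26 mm down, then solid. The force rose to 5.5 N with almost no movement.
- **Hole_a (front):** contact about 6 mm higher. The button started to give at about 3 N and moved about 6 mm to its stop.
- **Last checks:** at the stop the tool no longer moved under further push. It was holding with about 11–12 N, and the grip was steady at 23.5 mm.
- **Rest of the bench:** the last side picture shows the rack tools, hammer, shoe, last and jar where they were. The glue tin was half hidden behind the gripper, so I could only partly check it.

**One disagreement:** the cameras showed the fingertips about 35 mm higher than the reported tool position. I confirmed this with a light test grip on the haft before grasping. From then on I worked from the punch's seat in the rack and its position in the pictures. Both buttons were then met within about 0.5 mm of the expected depths.

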